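# Slide the wide tub onto the cork mat

### The job

The wider, flatter one of the two screw-top tubs is about to be opened and needs a mat under it: slide it across the desk, without lifting or tipping it, until it stands centred on the round cork mat. Leave the taller, narrower tub and the small bottle where they are.

Things in the scene. Friction and masses are not known exactly. Their poses are not given: they have to be found in the camera images.
- tub_wide: the tub to be moved: the wider and flatter of the two round screw-top tubs, milky plastic body with a blue lid, closed, about 0.25 kg, loose. Upright round shape: body 82 mm in diameter up to a height of 40 mm, lid 86 mm in diameter above that, 54 mm high in all. Origin at the centre of its underside, z up; its yaw has no meaning. It starts in one of two places left of the mat, the other tub in the other; sizes tell them apart.
- tub_small: the other screw-top tub, to be left alone: narrower and taller, white body 72 mm in diameter with a black lid 76 mm in diameter, 61 mm high, loose. Origin at the centre of its underside, z up.
- bottle: small white-capped medium bottle, to be left alone: 47 mm in diameter, 95 mm high, loose, standing beyond the mat as seen from the robot. Origin at the centre of its underside, z up.
- mat: the target: plain round cork mat, 130 mm in diameter, fixed flat on the desk, 1 mm thin with nothing for a sliding thing to catch on (things slide over it at desk height). Origin at its centre on the desk, z up. A low wooden crayon holder, fixed, stands to the right of it and nearer to the robot, close to the mat but clear of it; a low wooden tray and a pencil tin lie farther to the right.

How it is judged:
By the outcome, as a careful person would: the job done as asked, in the order asked, and still so for the second after the job is handed in, with the robot touching nothing.
It also fails if it takes over 35 s, if anything falls off the work surface, if the arm or the gripper's body presses on something with over 40 N, if the wrist force passes 120 N, or if a joint passes its speed limit or range.

### The arm

A 7-joint arm with a two-finger parallel gripper is mounted at the origin on a cart in front of the work surface, level with it; the furniture and walls round the work are solid. World frame = base frame: x ahead of the robot, y to its left, z up, the work surface at z = 0. Lengths are in mm, angles in rad, forces in N, time in s.
With the tool pointing down it reaches from about 400 to 875 mm from the base axis. Payload 6.5 kg.
Tool frame: the origin (TCP) lies midway between the tips of the shut fingers; the grasp point (between the pads) lies 19 mm behind it; z points along the fingers, y is the line along which they close (so a half turn about z gives the same grasp; the last joint's range is limited). The gripper opens to 85 mm and grips with 20 to 120 N. Pads are 22 mm wide; open, the fingers measure 114 mm over their backs; the gripper's body (76 mm by 85 mm) begins 54 mm behind the grasp point. The pads swing forward as they close: fully open they stand 13 mm farther back than shut.
Start: joints at [1.119, 0.536, -0.004, 1.538, 0.003, 1.067, -0.071], TCP at [244.59, -602.217, 231.29] pointing down, gripper open.
Joint ranges: [-2.7, 2.7], [-0.37, 2.16], [-1.27, 1.26], [0.24, 2.4], [-1.31, 4.45], [0.19, 1.91], [-2.76, 2.76]. Speed limits (rad/s): [2.39, 2.39, 3.14, 3.14, 3.14, 3.14, 3.14].

### API

Orientations are given as a 3x3 rotation matrix whose columns are the frame's x, y, z axes.
In Python, from station import robot, vision gives the robot as it stands. The module is installed in compiled form; this text tells all that it offers.
- The arm moves only by the tool servo_tool, never from a script. Its argument "targets" is a list that holds one entry, the list of rows, each a list of 7 numbers: the turn, a rotation vector about the tool's x, y, z in rad, then the shift along the tool's x, y, z in m, then the closure, from -1 (fully open) to 1 (shut). A call has exactly 10 rows; each row is the pose to reach, as a shift and turn from the pose commanded when the call began, along the tool's axes at that moment; what a row does not reach only later rows make up. A row lasts 1/10 s, in which the tool goes at most 50 mm and 8.59 degrees, less where a joint would pass 70% of its speed; a pose out of reach is approached as far as the arm can. A call with a gripper value outside its range is refused whole. The fingers move at their own pace and stop on an object; "force" is the grip in N (left out, the last holds). Time passes only in rows, so rows that repeat a pose let the fingers close, or fill a call up. It gives the time, the measured TCP pose, the force, the opening and the grip force at its end, in the units of the state.
- robot.sense(): the state, without advancing time (a new reading comes with each control period).
- vision.get_image(name): name is "scene" or "top" or "wrist"; returns a dict with "color" (384x512x3 uint8, red, green, blue), "camera_matrix" (3x3 intrinsics, pixels), "distortion" ([k1, k2, p1, p2, k3] as OpenCV has them; the pictures are not rectified), "camera_from_world" (4x4, takes a point from world to camera coordinates). Camera axes: x right, y up, looking along -z (the intrinsics and any distortion apply to the point x, -y, -z); pixel columns grow to the right and rows downward; lengths in mm; the calibration is good to about 2 mm. A picture is of the moment at which its call begins. There is no depth.
- robot.hand_in(): hands the job in; it is judged then, once.
Trained networks look in the newest picture that a camera, given by its name, has taken for a name from the list of things; names that differ only in an ending like _2 or _b are one class to them, and where a whole thing is asked for, a point or a joint stands for the part that bears it (a point fixed in the world has none). Each returns a list of dicts, best first, with "conf" (0 to 1); they miss things now and then, are a little off and sometimes report something else, mostly with a low value. They report only what shows in the picture. A call takes as long as a camera call.
- vision.outline_of(name, camera): "mask" (384x512 bool, what is visible of it) and "box" ([left, top, right, bottom] in pixels, round what is visible of it).
- vision.tip_of(name, camera): "location" ([column, row] in pixels: a listed point, or the origin of a listed thing).
The state is a dict: "clock": time; "joint_pos": joint angles; "joint_velocities": joint speeds; "joint_torque": joint torques, N m; "ee_pos": TCP position; "orientation": TCP orientation; "force": force on the tool from outside, world axes, zero at the start; "moment": the same for the moment, N m; "gripper_width": finger opening in mm; "finger_force": force on a finger pad.
Only numpy, scipy, OpenCV 4.12 (cv2) and the standard library are available. Lean on these libraries where they do the work, as an engineer would, in place of code of your own. Each camera call takes 0.05 s, during which the arm holds its last target. There are 200 camera calls.

## Working session

There is one attempt and no reset: what is moved stays moved. The work goes in short steps, Python scripts to look and compute and a tool call to move; the robot and the scene stay as the last step left them, time stands still between calls to the robot, and variables do not carry over. Pictures are saved under pics/ and viewed, at most 10 in all, crops included, and the job is handed in when it is done.

Besides the shell and the picture viewer there is one more tool, called after "Emit:" by a JSON object that holds its "op" and its "data". servo_tool: Moves the arm, as the interface text tells. Its arguments: {"type":"object","properties":{"targets":{"type":"array"},"force":{"type":"number"}},"required":["targets"]}

```bash
mkdir -p pics
cat > h.py <<'E'
import numpy as np, cv2
from station import robot, vision
def ray(im,px):
    u=cv2.undistortPoints(np.array([[px]],float),im["camera_matrix"],np.array(im["distortion"],float))[0,0]
    T=np.array(im["camera_from_world"]); R=T[:3,:3]
    return -R.T@T[:3,3], R.T@np.array([u[0],-u[1],-1.])
def at(im,px,z):
    c,d=ray(im,px); return c+d*(z-c[2])/d[2]
def tri(a,b):
    (c1,d1),(c2,d2)=a,b
    A=np.stack([d1,-d2],1); s=np.linalg.lstsq(A,c2-c1,rcond=None)[0]
    p,q=c1+s[0]*d1,c2+s[1]*d2
    return (p+q)/2,np.linalg.norm(p-q)
E
python3 - <<'E'
from h import *
ims={}
for c in("scene","top"):
    im=vision.get_image(c);im={k:np.array(v) for k,v in im.items()};ims[c]=im
    cv2.imwrite(f"pics/{c}0.png",im["color"][:,:,::-1])
for n in("tub_wide","tub_small","bottle","mat"):
    rs=[]
    for c in ims:
        for k in range(1):
            t=vision.tip_of(n,c);o=vision.outline_of(n,c)
            for d in t[:2]: print(n,c,d["conf"],np.round(d["location"]),np.round(at(ims[c],d["location"],0)))
            for d in o[:2]: print("  box",d["conf"],d["box"])
            if t: rs.append(ray(ims[c],t[0]["location"]))
    if len(rs)==2: print(n,"tri",tri(*rs))
s=robot.sense();print(s["clock"],s["ee_pos"],np.round(s["orientation"],3),s["gripper_width"])
E
```

```text
tub_wide scene 0.86 [224. 180.] [641. 174.   0.]
  box 0.56 [202.6, 150.7, 244.7, 191.1]
  box 0.48 [236.1, 214.7, 309.0, 257.0]
tub_wide top 0.7 [203. 177.] [635. 164.   0.]
tub_wide top 0.25 [294. 230.] [535.  -7.   0.]
  box 0.76 [173.8, 152.3, 223.8, 198.9]
tub_wide tri (array([632.70055917, 165.0167966 ,   6.73195341]), np.float64(4.654125393762251))
tub_small scene 0.61 [169. 222.] [464. 168.   0.]
  box 0.66 [140.7, 183.1, 185.7, 234.0]
tub_small top 0.81 [204. 270.] [460. 163.   0.]
  box 0.88 [176.7, 250.9, 223.0, 294.3]
tub_small tri (array([459.90359796, 162.63283886,   4.00515769]), np.float64(1.0963498549171549))
bottle scene 0.96 [344. 185.] [746. -50.   0.]
  box 0.84 [332.4, 137.8, 361.3, 190.9]
bottle top 0.62 [313. 125.] [734. -47.   0.]
  box 0.69 [305.3, 99.7, 333.4, 130.6]
bottle tri (array([735.12113332, -50.16664667,   4.92348085]), np.float64(7.866342073838573))
mat scene 0.8 [272. 230.] [538.  -4.  -0.]
mat top 0.59 [294. 230.] [533.  -7.   0.]
  box 0.83 [260.3, 195.5, 329.6, 267.0]
  box 0.55 [301.9, 101.4, 335.2, 130.6]
mat tri (array([533.10721846,  -6.88062335,   4.31503383]), np.float64(0.2406201448766515))
0.9 [ 244.57723305 -602.2313527   231.33373758] [[ 0.926  0.376 -0.   ]
 [ 0.376 -0.926 -0.   ]
 [-0.     0.    -1.   ]] 85.99308266710932
```

View pics/scene0.png

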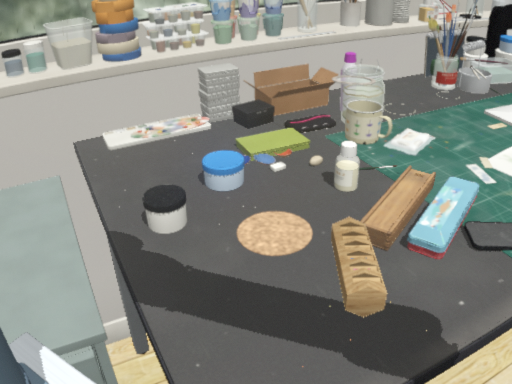

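View pics/top0.png

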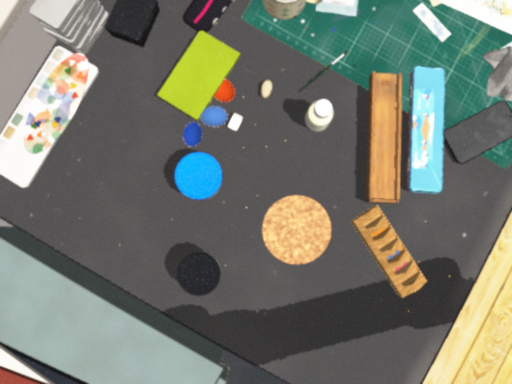

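The wide tub (blue lid) shows at top pixel (198,176) and scene (223,170). The black-lidded one is at top (198,272), the mat at top (297,230) and the bottle at top (319,115). The push path from the blue lid to the mat is clear. Next I measure the lid and the mat by colour in both views.

```bash
cat >> h.py <<'E'
def blob(c,kind,near,name=None):
    im={k:np.array(v) for k,v in vision.get_image(c).items()}
    hsv=cv2.cvtColor(im["color"],cv2.COLOR_RGB2HSV)
    lo,hi={"lid":((95,130,80),(115,255,255)),"mat":((5,60,120),(22,200,255))}[kind]
    m=cv2.morphologyEx(cv2.inRange(hsv,lo,hi),cv2.MORPH_CLOSE,np.ones((5,5)))
    n,l,st,ce=cv2.connectedComponentsWithStats(m)
    i=1+np.argmin(np.hypot(*(ce[1:]-near).T)+1e4*(st[1:,4]<150))
    ct=max(cv2.findContours((l==i).astype(np.uint8),0,1)[0],key=cv2.contourArea)
    e=cv2.fitEllipse(cv2.convexHull(ct))
    return im,e,st[i]
E
python3 - <<'E'
from h import *
it,e,s=blob("top","lid",(198,176)); print(e,s); pt=e[0]
i2,e2,s2=blob("scene","lid",(223,163)); print(e2,s2)
print("lid z54 top",at(it,pt,54),"tri",tri(ray(it,pt),ray(i2,e2[0])))
im,m,s=blob("top","mat",(297,230)); print(m,s,at(im,m[0],1))
k,m2,s2=blob("scene","mat",(274,233)); print(m2,s2,at(k,m2[0],1),tri(ray(im,m[0]),ray(k,m2[0])))
for e,z,i in((e,54,it),(m,1,im)):
    print("dia",np.linalg.norm(at(i,np.add(e[0],(e[1][0]/2,0)),z)-at(i,np.subtract(e[0],(e[1][0]/2,0)),z)))
for px in((193,134),(213,115)): print("blobs",at(im,px,0))
E
```

```text
((197.84011840820312, 175.1804656982422), (48.295719146728516, 48.74253845214844), 98.81587219238281) [ 174  151   49   49 1866]
((224.10964965820312, 162.0179443359375), (24.02931022644043, 46.686851501464844), 84.81378173828125) [202 150  47  25 864]
lid z54 top [632.71360388 167.26343562  54.        ] tri (array([634.28485184, 167.20873014,  46.42954031]), np.float64(2.3029416327374213))
((296.28192138671875, 229.32615661621094), (70.59546661376953, 70.89752197265625), 132.4139862060547) [ 261  194   71   71 3944] [535.01735023 -11.17321936   1.        ]
((274.1668395996094, 232.97799682617188), (45.1373405456543, 76.07653045654297), 90.10125732421875) [ 237  211   76   45 2714] [531.0878577  -12.76417485   1.        ] (array([534.79174308, -11.04832025,  -1.85837529]), np.float64(0.8654050646288298))
dia 86.1416320308162
dia 132.90895341564786
blobs [718.01452053 182.79446494   0.        ]
blobs [754.53598792 144.67751443   0.        ]
```

Emit:
{"op": "servo_tool", "data": {"targets": [[[0,0,-0.034,0.036,-0.031,0,0.06],[0,0,-0.068,0.072,-0.063,0,0.06],[0,0,-0.102,0.108,-0.094,0,0.06],[0,0,-0.136,0.145,-0.125,0,0.06],[0,0,-0.17,0.181,-0.156,0,0.06],[0,0,-0.204,0.217,-0.188,0,0.06],[0,0,-0.238,0.253,-0.219,0,0.06],[0,0,-0.272,0.289,-0.25,0,0.06],[0,0,-0.306,0.325,-0.282,0,0.06],[0,0,-0.34,0.361,-0.313,0,0.06]]]}}

```text
clock: 2.1
ee_pos: [461.9, -174.6, 231.6]
orientation: [[0.747, 0.665, 0.001], [0.665, -0.747, -0.0], [0.0, 0.001, -1.0]]
force: [0.9, -0.7, -0.6]
gripper_width: 40.2
finger_force: 0.0
```

```bash
cat > g.py <<'E'
import sys
from h import *
s=robot.sense();R=np.array(s["orientation"]);p=np.array(s["ee_pos"])
g=np.array([float(a) for a in sys.argv[1:4]])
print(s["clock"],"pos",p.round(1),"shift",(R.T@(g-p)).round(1),"w",s["gripper_width"],"F",np.round(s["force"],1))
az=np.deg2rad(float(sys.argv[4]));t=float(sys.argv[5])
x=np.array([np.cos(az),np.sin(az),0]);z=np.array([0,0,-1.]);y=np.cross(z,x)
G=np.stack([x,y,z],1)@cv2.Rodrigues(np.array([0,-t,0.]))[0]
print("turn",cv2.Rodrigues(R.T@G)[0].ravel().round(3),"per-axis R",R.round(3).tolist())
E
python3 g.py 679 250 231 61.1 0
```

```text
2.1 pos [ 461.9 -174.6  231.6] shift [ 444.4 -173.     0.6] w 40.227812219595016 F [ 0.9 -0.7 -0.6]
turn [ 0.001 -0.    -0.339] per-axis R [[0.747, 0.665, 0.001], [0.665, -0.747, -0.0], [0.0, 0.001, -1.0]]
```

Emit:
{"op": "servo_tool", "data": {"targets": [[[0,0,-0.034,0.044,-0.017,0,0.06],[0,0,-0.068,0.089,-0.035,0,0.06],[0,0,-0.102,0.133,-0.052,0,0.06],[0,0,-0.136,0.178,-0.069,0,0.06],[0,0,-0.17,0.222,-0.086,0,0.06],[0,0,-0.204,0.267,-0.104,0,0.06],[0,0,-0.238,0.311,-0.121,0,0.06],[0,0,-0.272,0.356,-0.138,0,0.06],[0,0,-0.306,0.4,-0.156,0,0.06],[0,0,-0.339,0.444,-0.173,0,0.06]]]}}

```text
clock: 3.1
ee_pos: [679.3, 249.4, 231.3]
orientation: [[0.484, 0.875, 0.0], [0.875, -0.484, -0.0], [-0.0, 0.0, -1.0]]
force: [-0.0, -0.4, 0.7]
gripper_width: 40.1
finger_force: 0.0
```

```bash
python3 g.py 679 250 14 61.1 0.26
python3 - <<'E'
from h import *
im=vision.get_image("wrist");cv2.imwrite("pics/w1.png",im["color"][:,:,::-1])
i,e,s=blob("wrist","lid",(256,192));i={k:np.array(v) for k,v in i.items()}
print(e,s,at(i,e[0],54))
E
```

```text
3.1 pos [679.3 249.4 231.3] shift [  0.4  -0.6 217.3] w 40.141645503123485 F [-0.  -0.4  0.7]
turn [ 0.   -0.26 -0.  ] per-axis R [[0.484, 0.875, 0.0], [0.875, -0.484, -0.0], [-0.0, 0.0, -1.0]]
((314.5048522949219, 202.24905395507812), (26.822450637817383, 38.72264099121094), 77.20220184326172) [295 189  40  28 801] [716.67919483 200.62047572  54.        ]
```

View pics/w1.png

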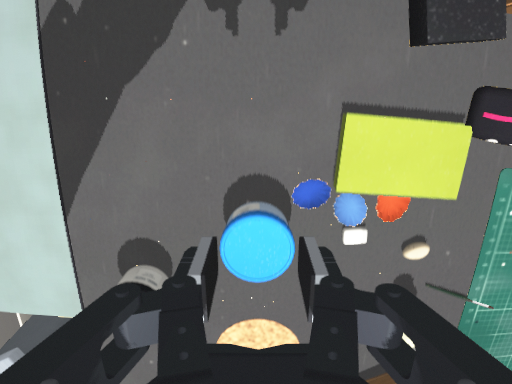

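Wrist view: blue lid at (257,246), centred between the fingers. The green block and the flat blobs are right of it and clear of the descent. Next I tilt and descend behind the tub.

Emit:
{"op": "servo_tool", "data": {"targets": [[[0,-0.07,0,0,0,0.03,0.06],[0,-0.14,0,0,0,0.07,0.06],[0,-0.21,0,0,0,0.11,0.06],[0,-0.26,0,0,0,0.145,0.06],[0,-0.26,0,0,0,0.175,0.06],[0,-0.26,0,0,0,0.195,0.06],[0,-0.26,0,0,0,0.21,0.06],[0,-0.26,0,0,0,0.217,0.06],[0,-0.26,0,0,0,0.217,0.06],[0,-0.26,0,0,0,0.217,0.06]]]}}

```text
clock: 4.2
ee_pos: [679.5, 247.9, 15.9]
orientation: [[0.469, 0.874, -0.123], [0.845, -0.485, -0.224], [-0.255, 0.001, -0.967]]
force: [0.4, 0.0, -0.4]
gripper_width: 39.7
finger_force: 0.0
```

```bash
python3 g.py 534.5 -11.5 14 61.1 0.26
python3 - <<'E'
from h import *
i,e,s=blob("top","lid",(198,176));print(e,s,at(i,e[0],54))
i,e,s=blob("wrist","lid",(257,220));print(e,s,at(i,e[0],54))
cv2.imwrite("pics/w2.png",i["color"][:,:,::-1])
E
```

```text
4.2 pos [679.5 247.9  15.9] shift [-286.8   -1.    77.7] w 39.65291522915892 F [ 0.4  0.  -0.4]
turn [ 0.001 -0.002 -0.002] per-axis R [[0.469, 0.874, -0.123], [0.845, -0.485, -0.224], [-0.255, 0.001, -0.967]]
((197.7397003173828, 175.20028686523438), (48.18364334106445, 48.708194732666016), 111.44003295898438) [ 174  151   49   49 1863] [632.67974983 167.44247555  54.        ]
((375.59857177734375, 282.8044738769531), (19.423294067382812, 60.69215774536133), 94.63745880126953) [347 273  59  20 631] [728.43011142 243.00015332  54.        ]
```

View pics/w2.png

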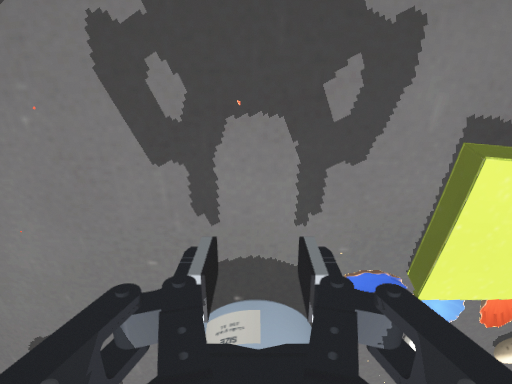

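Fingers are down behind the tub, which shows at (258,330), centred between them at (205,270) and (310,270). Nothing has moved. I push gently.

Emit:
{"op": "servo_tool", "data": {"targets": [[[0,0,0,-0.012,0,0.0032,0.06],[0,0,0,-0.024,0,0.0064,0.06],[0,0,0,-0.034,0,0.009,0.06],[0,0,0,-0.041,0,0.011,0.06],[0,0,0,-0.048,0,0.0128,0.06],[0,0,0,-0.056,0,0.015,0.06],[0,0,0,-0.065,0,0.0174,0.06],[0,0,0,-0.074,0,0.0198,0.06],[0,0,0,-0.083,0,0.0222,0.06],[0,0,0,-0.092,0,0.0246,0.06]]]}}

```text
clock: 5.3
ee_pos: [632.1, 163.9, 14.3]
orientation: [[0.468, 0.875, -0.124], [0.845, -0.485, -0.225], [-0.257, 0.0, -0.966]]
force: [1.7, 1.5, 1.7]
gripper_width: 40.3
finger_force: 0.9
```

```bash
python3 g.py 534.5 -11.5 14 61.1 0.26
python3 - <<'E'
from h import *
i,e,s=blob("top","lid",(220,190));print(e,s,at(i,e[0],54))
o=vision.outline_of("tub_wide","top");print([(d["conf"],d["box"]) for d in o[:2]])
cv2.imwrite("pics/t2.png",i["color"][:,:,::-1])
E
```

```text
5.3 pos [632.1 163.9  14.3] shift [-193.9   -0.4   51.8] w 40.33183339782077 F [1.7 1.5 1.7]
turn [-0.    -0.    -0.002] per-axis R [[0.468, 0.875, -0.124], [0.845, -0.485, -0.225], [-0.257, 0.0, -0.966]]
((221.21485900878906, 186.6016082763672), (46.985870361328125, 48.90064239501953), 142.14324951171875) [ 198  163   48   49 1708] [611.90347491 125.6832923   54.        ]
[(0.72, [198.5, 165.2, 242.7, 209.3])]
```

View pics/t2.png

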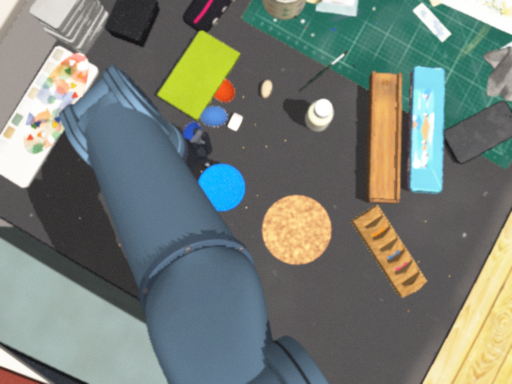

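The tub follows in the cradle: the lid is at top (221,187), world (612,126), and about 157 mm remain. I continue.

Emit:
{"op": "servo_tool", "data": {"targets": [[[0,0,0,-0.0105,0,0.0028,0.06],[0,0,0,-0.021,0,0.0056,0.06],[0,0,0,-0.0315,0,0.0084,0.06],[0,0,0,-0.042,0,0.0112,0.06],[0,0,0,-0.0525,0,0.014,0.06],[0,0,0,-0.063,0,0.0168,0.06],[0,0,0,-0.0735,0,0.0196,0.06],[0,0,0,-0.084,0,0.0224,0.06],[0,0,0,-0.0935,0,0.0249,0.06],[0,0,0,-0.102,0,0.0272,0.06]]]}}

```text
clock: 6.4
ee_pos: [580.8, 71.2, 14.1]
orientation: [[0.469, 0.875, -0.125], [0.845, -0.485, -0.225], [-0.257, 0.0, -0.966]]
force: [0.8, 1.0, -0.7]
gripper_width: 40.3
finger_force: 0.5
```

```bash
python3 g.py 534.5 -11.5 14 61.1 0.26
python3 - <<'E'
from h import *
i,e,s=blob("top","lid",(275,218));print(e,s,at(i,e[0],54))
j,e2,s2=blob("scene","lid",(260,200));print(e2,s2,tri(ray(i,e[0]),ray(j,e2[0])))
E
```

```text
6.4 pos [580.8  71.2  14.1] shift [-91.6  -0.4  24.5] w 40.31687703225749 F [ 0.8  1.  -0.7]
turn [-0.     0.    -0.002] per-axis R [[0.469, 0.875, -0.125], [0.845, -0.485, -0.225], [-0.257, 0.0, -0.966]]
((278.2207336425781, 210.61326599121094), (31.496023178100586, 47.53092575073242), 147.51760864257812) [259 191  38  44 989] [568.23172714  24.81952849  54.        ]
((260.0180358886719, 196.3685302734375), (31.378019332885742, 49.60783004760742), 89.90998077392578) [ 236  181   49   32 1231] (array([565.1181711 ,  29.3798096 ,  44.57843531]), np.float64(12.207520949896347))
```

Emit:
{"op": "servo_tool", "data": {"targets": [[[0,0,0,-0.0085,0,0.0023,0.06],[0,0,0,-0.0165,0,0.0044,0.06],[0,0,0,-0.0245,0,0.0065,0.06],[0,0,0,-0.031,0,0.0083,0.06],[0,0,0,-0.036,0,0.0096,0.06],[0,0,0,-0.04,0,0.0107,0.06],[0,0,0,-0.043,0,0.0115,0.06],[0,0,0,-0.045,0,0.012,0.06],[0,0,0,-0.0463,0,0.0124,0.06],[0,0,0,-0.047,0,0.0126,0.06]]]}}

```text
clock: 7.5
ee_pos: [557.7, 29.7, 14.0]
orientation: [[0.468, 0.875, -0.124], [0.845, -0.485, -0.225], [-0.257, 0.0, -0.966]]
force: [0.6, 1.6, 1.2]
gripper_width: 40.1
finger_force: 0.6
```

Emit:
{"op": "servo_tool", "data": {"targets": [[[0,0,0,0.004,0,-0.0011,0.06],[0,0,0,0.012,0,-0.0032,0.06],[0,0,0,0.024,0,-0.0064,0.06],[0,0,0,0.04,0,-0.0107,0.06],[0,0,0,0.06,0,-0.016,0.06],[0,0,0,0.085,0,-0.0228,0.06],[0,0,0,0.11,0,-0.0295,0.06],[0,0,0,0.135,0,-0.0362,0.06],[0,0,0,0.15,0,-0.04,0.06],[0,0,0,0.15,0,-0.04,0.06]]]}}

```text
clock: 8.5
ee_pos: [633.3, 169.8, 13.8]
orientation: [[0.466, 0.876, -0.123], [0.848, -0.482, -0.222], [-0.254, -0.001, -0.967]]
force: [-0.6, 0.9, 0.2]
gripper_width: 40.5
finger_force: 0.0
```

```bash
python3 g.py 534.5 -11.5 14 61.1 0.26
python3 - <<'E'
from h import *
i,e,s=blob("top","lid",(296,229));print(e,s,at(i,e[0],54))
j,e2,s2=blob("scene","lid",(274,220));print(e2,s2,at(j,e2[0],46.4),tri(ray(i,e[0]),ray(j,e2[0])))
cv2.imwrite("pics/t3.png",i["color"][:,:,::-1])
E
```

```text
8.5 pos [633.3 169.8  13.8] shift [-199.7    0.8   52.3] w 40.49395687014479 F [-0.6  0.9  0.2]
turn [-0.    -0.003  0.002] per-axis R [[0.466, 0.876, -0.123], [0.848, -0.482, -0.222], [-0.254, -0.001, -0.967]]
((296.43682861328125, 227.8123779296875), (46.42435073852539, 46.898536682128906), 123.6102066040039) [ 273  205   48   47 1725] [537.41458185  -7.10962167  54.        ]
((273.0643310546875, 208.722900390625), (33.557132720947266, 51.75005340576172), 89.85236358642578) [ 248  192   51   34 1370] [535.70370672  -7.99920944  46.4       ] (array([537.27238175,  -7.5009317 ,  45.41504328]), np.float64(0.7682655587647743))
```

View pics/t3.png

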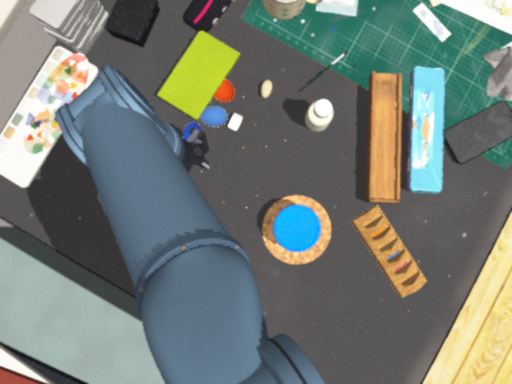

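The tub is on the mat, lid at (296,228) against the mat centre at (296,229), about 4.5 mm short along the push direction. One more gentle nudge should close it.

Emit:
{"op": "servo_tool", "data": {"targets": [[[0,0,0,-0.02,0,0.0054,0.06],[0,0,0,-0.045,0,0.012,0.06],[0,0,0,-0.07,0,0.0187,0.06],[0,0,0,-0.095,0,0.0254,0.06],[0,0,0,-0.115,0,0.0307,0.06],[0,0,0,-0.13,0,0.0347,0.06],[0,0,0,-0.138,0,0.0369,0.06],[0,0,0,-0.143,0,0.0382,0.06],[0,0,0,-0.146,0,0.039,0.06],[0,0,0,-0.148,0,0.0396,0.06]]]}}

```text
clock: 9.6
ee_pos: [558.8, 32.0, 13.8]
orientation: [[0.468, 0.875, -0.124], [0.846, -0.484, -0.224], [-0.256, 0.0, -0.967]]
force: [-0.2, -0.9, -0.2]
gripper_width: 40.3
finger_force: 0.0
```

Emit:
{"op": "servo_tool", "data": {"targets": [[[0,0,0,-0.001,0,0.0003,0.06],[0,0,0,-0.002,0,0.0005,0.06],[0,0,0,-0.003,0,0.0008,0.06],[0,0,0,-0.004,0,0.0011,0.06],[0,0,0,-0.005,0,0.0013,0.06],[0,0,0,-0.006,0,0.0016,0.06],[0,0,0,-0.0065,0,0.0017,0.06],[0,0,0,-0.0065,0,0.0017,0.06],[0,0,0,-0.0065,0,0.0017,0.06],[0,0,0,-0.0065,0,0.0017,0.06]]]}}

```text
clock: 10.6
ee_pos: [555.3, 25.3, 13.9]
orientation: [[0.468, 0.875, -0.125], [0.845, -0.485, -0.225], [-0.257, -0.0, -0.966]]
force: [-0.4, 0.3, 0.1]
gripper_width: 40.5
finger_force: 0.3
```

Emit:
{"op": "servo_tool", "data": {"targets": [[[0,0,0,0.004,0,-0.0011,0.06],[0,0,0,0.012,0,-0.0032,0.06],[0,0,0,0.024,0,-0.0064,0.06],[0,0,0,0.04,0,-0.0107,0.06],[0,0,0,0.06,0,-0.016,0.06],[0,0,0,0.085,0,-0.0228,0.06],[0,0,0,0.11,0,-0.0295,0.06],[0,0,0,0.13,0,-0.0348,0.06],[0,0,0,0.13,0,-0.0348,0.06],[0,0,0,0.13,0,-0.0348,0.06]]]}}

```text
clock: 11.6
ee_pos: [620.4, 144.0, 13.9]
orientation: [[0.467, 0.875, -0.125], [0.846, -0.484, -0.225], [-0.257, -0.0, -0.966]]
force: [0.6, -0.4, -0.6]
gripper_width: 40.2
finger_force: 0.0
```

```bash
python3 g.py 534.5 -11.5 14 61.1 0.26
python3 - <<'E'
from h import *
i,e,s=blob("top","lid",(296,229));print(e,s,at(i,e[0],54))
j,e2,s2=blob("scene","lid",(274,220));print(e2,s2,at(j,e2[0],46.4))
im,m,s=blob("top","mat",(297,230)); print(m,s,at(im,m[0],1))
cv2.imwrite("pics/s4.png",j["color"][:,:,::-1])
for n in("tub_small","bottle"): print(n,[(d["conf"],np.round(d["location"])) for d in vision.tip_of(n,"scene")[:2]])
E
```

```text
11.6 pos [620.4 144.   13.9] shift [-171.7    0.    45.6] w 40.151145031367726 F [ 0.6 -0.4 -0.6]
turn [-0.  0. -0.] per-axis R [[0.467, 0.875, -0.125], [0.846, -0.484, -0.225], [-0.257, -0.0, -0.966]]
((298.9231872558594, 229.15252685546875), (46.501224517822266, 46.924259185791016), 120.17552947998047) [ 276  206   47   47 1730] [534.99409508 -11.48994552  54.        ]
((274.4140319824219, 210.04661560058594), (33.678401947021484, 52.358055114746094), 89.63558197021484) [ 250  194   51   33 1377] [533.33078328 -12.05108276  46.4       ]
((296.566650390625, 229.49139404296875), (69.70673370361328, 71.01866912841797), 23.32626724243164) [ 262  194   70   71 2005] [534.70154988 -11.70449021   1.        ]
tub_small [(0.9, array([168., 222.]))]
bottle [(0.96, array([345., 184.]))]
```

View pics/s4.png

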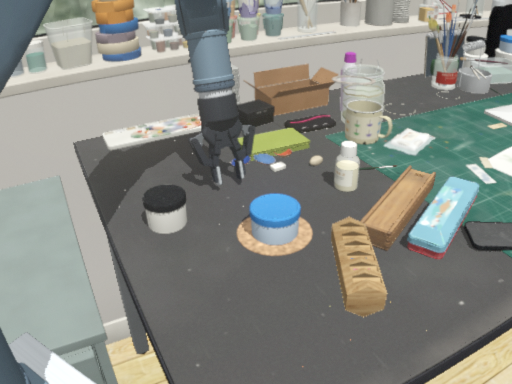

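The tub stands upright on the mat, lid at scene (275,215), centred within about 1 mm. The other tub at (168,222) and the bottle at (345,184) have not moved, and the gripper is clear.

```bash
python3 -c "
from station import robot
print(robot.hand_in())"
```

```text
the job is handed in; nothing more can be done
None
```

I slid the wide tub onto the cork mat, centred to about 1 mm by the camera measurement, left the small tub and bottle where they were, and handed the job in at about 12 s.

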